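Wake the touch-up paints and start the timer

TASK

Get the touch-up paints ready for the club heads: first move the red marker from the dark steel tray to the black mat. Then take the paint bottles that are there one by one, in the order they are used (yellow, red, green, blue): hold each gently, for it is thin-walled (squeeze with less than 40 N), turn it upside down, keep it so for at least a second and a half so that the mixing ball inside drops, and set it back upright on the tray. When all of them stand on the tray, press the timer's red button; leave the iron head, the tape roll and the brush where they are.

Things in the scene. Friction and masses are not known exactly. Their poses are not given: they have to be found in the camera images.
- tray: fixed flat dark steel tray without a rim, 150 x 310 mm, 5 mm thick; origin at the centre of its underside, y along its length, z up
- marker: red and white felt marker pen, 124 mm long, 14 mm wide, 16 mm high with its clip, lying on the tray at the start; origin at the middle of its underside, y along its length, about 18 g
- mat: fixed black rubber mat, 90 x 210 x 4 mm, on the table nearer the robot than the tray; origin at the centre of its underside, y along its length, z up
- timer: fixed grey bench timer box, 80 (x) x 100 (y) x 34 mm, with a dark green screen and one red push button on top; origin at the centre of its underside
- timer_button_top (a point): centre of the top face of the timer's red round push button (28 mm across), which is pressed straight down
- timer_button (a joint): travel of the push button, m: 0 out, 0.006 fully down; a spring that takes 5 N to press fully; it counts as pressed beyond 0.004
- bottle_yellow: closed squat yellow paint bottle: round yellow body 50 mm across, straight-sided up to 40 mm, then a short shoulder to a fixed white screw cap 36 mm across; 62 mm tall in all, heavy-footed, about 0.12 kg, thin-walled: the contact forces of the fingers on it, added up, must stay below 90 N, so grip at 20 to 35 N; origin at the centre of its underside, z from base to cap. It may be absent (None)
- bottle_red: closed squat red paint bottle: round red body 50 mm across, straight-sided up to 40 mm, then a short shoulder to a fixed white screw cap 36 mm across; 62 mm tall in all, heavy-footed, about 0.12 kg, thin-walled: the contact forces of the fingers on it, added up, must stay below 90 N, so grip at 20 to 35 N; origin at the centre of its underside, z from base to cap. It may be absent (None)
- bottle_green: closed squat green paint bottle: round green body 50 mm across, straight-sided up to 40 mm, then a short shoulder to a fixed white screw cap 36 mm across; 62 mm tall in all, heavy-footed, about 0.12 kg, thin-walled: the contact forces of the fingers on it, added up, must stay below 90 N, so grip at 20 to 35 N; origin at the centre of its underside, z from base to cap. It may be absent (None)
- bottle_blue: closed squat blue paint bottle: round blue body 50 mm across, straight-sided up to 40 mm, then a short shoulder to a fixed white screw cap 36 mm across; 62 mm tall in all, heavy-footed, about 0.12 kg, thin-walled: the contact forces of the fingers on it, added up, must stay below 90 N, so grip at 20 to 35 N; origin at the centre of its underside, z from base to cap. It may be absent (None)
- iron_head: white bagged iron club head, 43 x 106 x 76 mm, bystander; origin under its centre
- tape: brown roll of packing tape, 72 mm across, 18 mm high, lying flat, bystander; origin under its centre
- glue_brush: small wooden brush, 24 x 145 x 25 mm, bystander; origin under its centre
- lie_gauge: fixed green and grey loft gauge on the table straight ahead of the robot, between the bottles and the tray: about 220 mm wide (world x 0.22 to 0.64 m, y -0.10 to 0.14 m) and up to 0.35 m high; an obstacle only, it does not vary

How it is judged:
On the way, in this order (a step that is already met when the one before it is completed fails the run):
1. the marker lies on the mat, let go (x of marker in the frame of mat between -0.045 and 0.045 m and y of marker in the frame of mat between -0.105 and 0.105 m and z of marker in the frame of mat between 0.001 and 0.011 m and contact force between marker and the fingers below 0.1 N), for 0.2 s.
2. the yellow bottle is held upside down (its cap at least 30 degrees below level) for 1.5 s (angle between bottle_yellow's own z axis and vertical above 2.094 rad), for 1.5 s.
3. the yellow bottle stands upright on the tray, let go (x of bottle_yellow in the frame of tray between -0.07 and 0.07 m and y of bottle_yellow in the frame of tray between -0.15 and 0.15 m and z of bottle_yellow in the frame of tray between 0.001 and 0.011 m and angle between bottle_yellow's own z axis and vertical below 0.12 rad and contact force between bottle_yellow and the fingers below 0.1 N), for 0.2 s.
4. the red bottle is held upside down (its cap at least 30 degrees below level) for 1.5 s (angle between bottle_red's own z axis and vertical above 2.094 rad), for 1.5 s.
5. the red bottle stands upright on the tray, let go (x of bottle_red in the frame of tray between -0.07 and 0.07 m and y of bottle_red in the frame of tray between -0.15 and 0.15 m and z of bottle_red in the frame of tray between 0.001 and 0.011 m and angle between bottle_red's own z axis and vertical below 0.12 rad and contact force between bottle_red and the fingers below 0.1 N), for 0.2 s.
6. the green bottle is held upside down (its cap at least 30 degrees below level) for 1.5 s (angle between bottle_green's own z axis and vertical above 2.094 rad), for 1.5 s.
7. the green bottle stands upright on the tray, let go (x of bottle_green in the frame of tray between -0.07 and 0.07 m and y of bottle_green in the frame of tray between -0.15 and 0.15 m and z of bottle_green in the frame of tray between 0.001 and 0.011 m and angle between bottle_green's own z axis and vertical below 0.12 rad and contact force between bottle_green and the fingers below 0.1 N), for 0.2 s.
8. the blue bottle is held upside down (its cap at least 30 degrees below level) for 1.5 s (angle between bottle_blue's own z axis and vertical above 2.094 rad), for 1.5 s.
9. the blue bottle stands upright on the tray, let go (x of bottle_blue in the frame of tray between -0.07 and 0.07 m and y of bottle_blue in the frame of tray between -0.15 and 0.15 m and z of bottle_blue in the frame of tray between 0.001 and 0.011 m and angle between bottle_blue's own z axis and vertical below 0.12 rad and contact force between bottle_blue and the fingers below 0.1 N), for 0.2 s.
10. the timer's button is pressed (value of joint timer_button above 0.004 m), for 0.05 s.
At the end, for the whole second after the job is handed in: The marker lies on the mat (its middle over the mat), every bottle that is present stands upright (within 7 degrees) on the tray with its centre within 70 mm across and 150 mm along of the tray's centre, all are let go and at rest, and the button is out again (all of step 1 and all of step 3 and all of step 5 and all of step 7 and all of step 9 and linear speed of each of bottle_yellow, bottle_red, bottle_green, bottle_blue, marker below 0.02 m/s and value of joint timer_button below 0.002 m); the robot touches nothing.
It fails at once if a bottle is squeezed or pushed by the fingers with more than 90 N in all (both fingers added, so 45 N of grip) (contact force between any of bottle_yellow, bottle_red, bottle_green, bottle_blue and the fingers above 90 N).
It fails at once if the iron head is moved more than 30 mm (distance of iron_head from where it was at the start of the episode above 0.03 m).
It fails at once if the tape is moved more than 30 mm (distance of tape from where it was at the start of the episode above 0.03 m).
It fails at once if the glue brush is moved more than 30 mm (distance of glue_brush from where it was at the start of the episode above 0.03 m).
Of bottle_yellow, bottle_red, bottle_green, bottle_blue only 2 to 3 are there at a start; the rules pass over those that are not, and their reading is None.
At some moment in a run one of bottle_yellow, bottle_red, bottle_green, bottle_blue may be knocked a few centimetres aside while the robot is not near it.
It also fails if it takes over 210 s, if anything falls off the work surface, if the arm or the gripper's body presses on something with over 40 N, if the wrist force passes 120 N, or if a joint passes its speed limit or range.

ROBOT

A 6-joint arm with a two-finger parallel gripper is mounted at the origin on a cart in front of the work surface, level with it; the furniture and walls round the work are solid. World frame = base frame: x ahead of the robot, y to its left, z up, the work surface at z = 0. Lengths are in m, angles in rad, forces in N, time in s.
With the tool pointing down it reaches from about 0.375 to 0.9 m from the base axis. Payload 3.1 kg.
Tool frame: the origin (TCP) lies at the very end of the fingers, on their centre line; the grasp point (between the pads) lies 19 mm behind it (grip_depth is the distance from the TCP to the grasp point, in m); z points along the fingers, y is the line along which they close (so a half turn about z gives the same grasp; the last joint's range is limited). The gripper opens to 85 mm and grips with 20 to 120 N. Pads are 22 mm wide; open, the fingers measure 114 mm over their backs; the gripper's body (76 mm by 85 mm) begins 54 mm behind the grasp point. The pads swing forward as they close: fully open they stand 13 mm farther back than shut.
Start: joints at [1.028, 0.527, 1.433, -0, 1.181, -0.178], TCP at [0.223, 0.584, 0.231] pointing down, gripper open.
Joint ranges: [-3.08, 3.08], [-0.75, 2.2], [0.22, 2.44], [-1.43, 4.57], [0, 2.65], [-2.85, 2.85]. Speed limits (rad/s): [2.79, 2.79, 3.14, 3.14, 3.14, 3.14].

INTERFACE

Orientations are given as a unit quaternion [x, y, z, w].
In Python, from station import * gives the robot as it stands.
- The arm moves only by the tool apply_moves, never from a script. Its argument "plan" is a list of rows, each a list of 7 numbers: the shift along the tool's x, y, z in m, then the turn, a rotation vector about the tool's x, y, z in rad, then the gripper command: -1 is fully open, 1 is shut, values between are in proportion. In form: [[dx, dy, dz, wx, wy, wz, jaw], ...]. A call has 1 to 8 rows; each row shifts and turns the commanded pose from where the row before left it, along the tool's axes as they then stand; what a row does not reach is not made up. A row lasts 1/8 s, in which the tool goes at most 62.5 mm and 10.7 degrees, less where a joint would pass 70% of its speed; a pose out of reach is approached as far as the arm can. A call is refused whole if a number of a shift passes 0.0625 or a number of a turn 0.188, either way. A call with a gripper value outside its range is refused whole. The fingers move at their own pace and stop on an object; "force" is the grip in N (left out, the last holds). Time passes only in rows, so rows that do not move let the fingers close. It gives the time, the measured TCP pose, the force, the opening and the grip force at its end, in the units of the state.
- sense(): the state, without advancing time (a new reading comes with each control period).
- snapshot(name): name is "side" or "top" or "wrist"; returns the picture (384x512x3 uint8, red, green, blue); there is no depth.
- calibration(name): a dict with "camera_matrix" (3x3 intrinsics, pixels), "R" (3x3) and "t" (3): a world point X has camera coordinates R X + t; the wrist camera has in their place "mount" (4x4, takes a point from camera to tool coordinates, whose origin is the TCP and whose axes are the flange's). Camera axes: x right, y down, z forward; pixel columns grow to the right and rows downward; lengths in m; the calibration is good to about 2 mm. A picture is of the moment at which its call begins: read the wrist's pose just before it. calibration takes no time and is no camera call.
- sign_off(): hands the job in; it is judged then, once.
The state is a dict: "t": time; "q": joint angles; "qd": joint speeds; "tau": joint torques, N m; "tcp_pos": TCP position; "tool_rot": TCP orientation; "force": force on the tool from outside, world axes, zero at the start; "ft_torque": the same for the moment, N m; "finger_gap": opening from 0.0 (shut) to 1.0 (fully open); "gripper_force": force on a finger pad.
Only numpy, scipy, OpenCV 4.12 (cv2) and the standard library are available. Lean on these libraries where they do the work, as an engineer would, in place of code of your own. Each camera call takes 0.05 s, during which the arm holds its last target. There are 200 camera calls.

## Working session

There is one attempt and no reset: what is moved stays moved. The work goes in short steps, Python scripts to look and compute and a tool call to move; the robot and the scene stay as the last step left them, time stands still between calls to the robot, and variables do not carry over. Pictures are saved under pics/ and viewed, at most 14 in all, crops included, and the job is handed in when it is done.

Besides the shell and the picture viewer there is one more tool, called after "Request:" by a JSON object that holds its "name" and its "arguments". apply_moves: Moves the arm, as the interface text tells. Its arguments: {"type":"object","properties":{"plan":{"type":"array"},"force":{"type":"number"}},"required":["plan"]}

```bash
mkdir -p pics; ls
python3 - <<'E'
from station import *
import cv2,numpy as np
s=sense();print({k:np.round(v,3).tolist() for k,v in s.items()})
for n in("side","top","wrist"):
    im=snapshot(n);cv2.imwrite(f"pics/{n}0.png",im[:,:,::-1]);c=calibration(n);print(n,{k:np.round(v,3).tolist() for k,v in c.items()})
E
```

```text
pics
{'t': 0.0, 'q': [1.027, 0.528, 1.434, -0.0, 1.181, -0.179], 'qd': [-0.001, -0.001, -0.0, 0.001, -0.001, -0.001], 'tau': [0.0, -44.235, -17.802, -0.0, 0.009, -0.0], 'tcp_pos': [0.223, 0.583, 0.23], 'tool_rot': [0.181, 0.983, -0.001, -0.0], 'force': [0.243, 0.99, -0.489], 'ft_torque': [-0.013, 0.002, -0.011], 'gripper_force': 0.0, 'finger_gap': 0.995}
side {'camera_matrix': [[364.125, 0.0, 256.509], [0.0, 364.125, 190.003], [0.0, 0.0, 1.0]], 'R': [[0.997, 0.079, -0.011], [0.06, -0.826, -0.56], [-0.053, 0.558, -0.828]], 't': [-0.562, -0.006, 1.139]}
top {'camera_matrix': [[430.844, 0.0, 259.466], [0.0, 430.844, 190.282], [0.0, 0.0, 1.0]], 'R': [[-0.019, -1.0, 0.012], [-0.992, 0.017, -0.125], [0.125, -0.014, -0.992]], 't': [-0.015, 0.558, 1.536]}
wrist {'camera_matrix': [[291.629, 0.0, 257.197], [0.0, 291.629, 193.306], [0.0, 0.0, 1.0]], 'mount': [[-0.0, -0.952, -0.306, 0.078], [1.0, -0.001, 0.0, 0.001], [-0.0, -0.306, 0.952, -0.143], [0.0, 0.0, 0.0, 1.0]]}
```

View pics/top0.png

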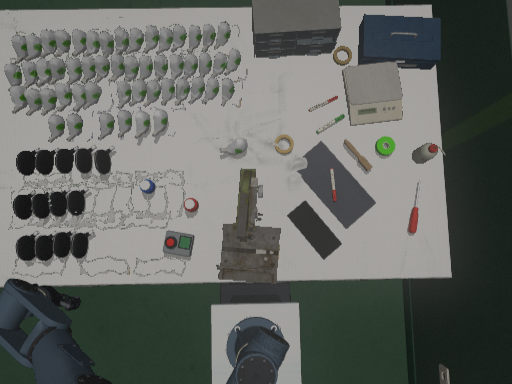

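View pics/side0.png

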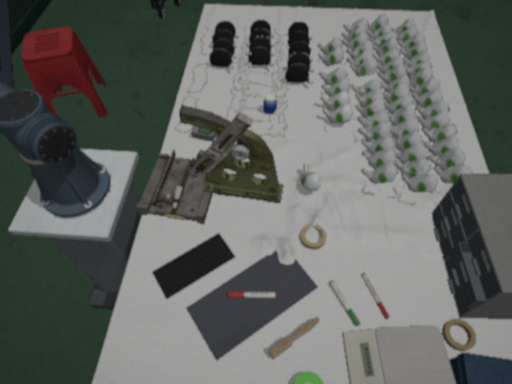

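The top view shows blue at (148,187), red at (191,204), the timer at (178,243), the tray at (338,185) with the marker at (334,185), and the mat at (314,230). In the side view the gauge hides red, and blue is at (270,105). Next I'll look at the wrist view in case there is a third bottle.

View pics/wrist0.png

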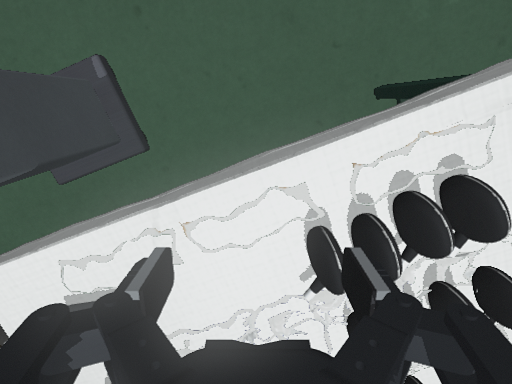

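```bash
cat > h.py <<'E'
from station import *
import cv2,numpy as np
from scipy.spatial.transform import Rotation as Ro
def ray(cam,uv,s=None):
    c=calibration(cam);K=np.array(c["camera_matrix"]);d=np.linalg.solve(K,[uv[0],uv[1],1.])
    if cam=="wrist":
        s=s or sense();M=np.array(c["mount"]);R=Ro.from_quat(s["tool_rot"]).as_matrix()
        return R@M[:3,3]+np.array(s["tcp_pos"]),R@M[:3,:3]@d
    R=np.array(c["R"]);return -R.T@np.array(c["t"]),R.T@d
def plane(cam,uv,z,s=None):
    o,d=ray(cam,uv,s);return o+d*(z-o[2])/d[2]
def hsv(im):return cv2.cvtColor(im,cv2.COLOR_RGB2HSV)
def mask(im,name):
    h=hsv(im);rng={"red":[(0,7),(172,180)],"yellow":[(21,35)],"green":[(42,85)],"blue":[(105,130)]}[name]
    m=np.zeros(h.shape[:2],np.uint8)
    for a,b in rng:m|=cv2.inRange(h,(a,110,50),(b,255,255))
    return m
def blobs(im,name,amin=15):
    n,l,st,c=cv2.connectedComponentsWithStats(mask(im,name));return [(st[i].tolist(),c[i].round(1).tolist(),(l==i)) for i in range(1,n) if st[i][4]>=amin]
E
python3 - <<'E'
from h import *
im=cv2.imread("pics/top0.png")[:,:,::-1].copy()
for n in("red","yellow","green","blue"):
    for st,c,m in blobs(im,n):
        if st[4]<600: print(n,st,c,plane("top",c,0.02).round(3))
v=hsv(im)[:,:,2]
roi=np.zeros_like(v);roi[125:270,283:385]=1
for nm,(a,b) in{"tray":(45,95),"mat":(0,44)}.items():
    m=((v>=a)&(v<=b)).astype(np.uint8)*roi
    m=cv2.morphologyEx(m,cv2.MORPH_OPEN,np.ones((3,3)))
    cs=cv2.findContours(m,cv2.RETR_EXTERNAL,cv2.CHAIN_APPROX_NONE)[0];k=max(cs,key=cv2.contourArea)
    r=cv2.minAreaRect(k);print(nm,r,[plane("top",p,.004).round(3).tolist() for p in cv2.boxPoints(r)],plane("top",r[0],.004).round(3))
E
```

```text
red [328, 96, 10, 6, 23] [332.3, 98.7] [ 0.905 -0.308  0.02 ]
red [429, 144, 9, 8, 47] [432.8, 147.9] [ 0.709 -0.678  0.02 ]
red [332, 190, 4, 11, 35] [333.9, 194.8] [ 0.538 -0.299  0.02 ]
red [185, 198, 12, 13, 42] [192.6, 205.2] [0.509 0.221 0.02 ]
red [409, 207, 9, 26, 168] [413.4, 220.2] [ 0.439 -0.588  0.02 ]
red [166, 238, 8, 8, 50] [169.8, 241.8] [0.377 0.303 0.02 ]
green [153, 36, 6, 5, 17] [155.3, 37.9] [1.157 0.364 0.02 ]
green [81, 38, 4, 6, 20] [82.8, 40.7] [1.149 0.641 0.02 ]
green [136, 39, 6, 5, 18] [138.7, 40.7] [1.146 0.428 0.02 ]
green [49, 41, 7, 6, 29] [52.3, 43.1] [1.141 0.757 0.02 ]
green [63, 40, 7, 6, 33] [66.2, 42.7] [1.142 0.704 0.02 ]
green [94, 41, 6, 6, 23] [96.5, 43.7] [1.136 0.589 0.02 ]
green [108, 41, 5, 6, 24] [110.2, 43.8] [1.135 0.536 0.02 ]
green [21, 44, 6, 6, 24] [23.8, 47.0] [1.126 0.865 0.02 ]
green [35, 44, 7, 7, 31] [38.1, 46.9] [1.126 0.81  0.02 ]
green [90, 65, 5, 6, 20] [92.2, 67.6] [1.041 0.602 0.02 ]
green [103, 65, 6, 6, 21] [105.3, 67.6] [1.04  0.553 0.02 ]
green [75, 67, 7, 6, 28] [78.2, 69.9] [1.032 0.655 0.02 ]
green [45, 69, 6, 6,
[... 642 characters left out ...]
, 5, 6, 18] [145.9, 122.2] [0.824 0.396 0.02 ]
green [75, 123, 7, 6, 32] [78.1, 125.4] [0.815 0.648 0.02 ]
green [107, 122, 6, 5, 24] [109.8, 124.1] [0.819 0.53  0.02 ]
green [56, 124, 8, 6, 35] [60.0, 126.7] [0.811 0.715 0.02 ]
green [376, 137, 19, 18, 235] [385.0, 145.5] [ 0.721 -0.498  0.02 ]
blue [142, 180, 11, 13, 37] [149.2, 186.8] [0.579 0.38  0.02 ]
tray ((333.36700439453125, 184.4170379638672), (82.5484619140625, 39.15721893310547), 48.6522216796875) [[0.65, -0.147, 0.004], [0.747, -0.261, 0.004], [0.509, -0.455, 0.004], [0.415, -0.342, 0.004]] [ 0.579 -0.302  0.004]Traceback (most recent call last):
  File "<stdin>", line 11, in <module>
ValueError: max() iterable argument is empty
```

The wrist view shows only black club heads and the table edge, so there is no third bottle and only red and blue are present. Next I'll locate the mat, tray and marker precisely.

Run:
```python
from h import *
im=cv2.imread("pics/top0.png")[:,:,::-1].copy()
g=im.max(2)
print("mat",im[230,314],"tray",im[200,350],im[165,325])
def rect(nm,a,b,roi):
    r0=np.zeros_like(g);r0[roi[0]:roi[1],roi[2]:roi[3]]=1
    m=((g>=a)&(g<=b)).astype(np.uint8)*r0
    m=cv2.morphologyEx(m,cv2.MORPH_OPEN,np.ones((3,3)));m=cv2.morphologyEx(m,cv2.MORPH_CLOSE,np.ones((9,9)))
    k=max(cv2.findContours(m,cv2.RETR_EXTERNAL,cv2.CHAIN_APPROX_NONE)[0],key=cv2.contourArea)
    w=np.array([plane("top",p[0],.004)[:2] for p in k],np.float32)
    r=cv2.minAreaRect(w);print(nm,r,cv2.boxPoints(r).round(3).tolist())
mt=int(g[230,314]);tr=int(g[200,350])
mid=(mt+tr)//2;print(mt,tr)
rect("mat",0,mid,(195,265,285,345));rect("tray",mid,tr+25,(135,232,296,380))
# marker: bright/red pixels inside tray
h=hsv(im);roi=np.zeros_like(g);roi[162:208,322:346]=1
m=((g>tr+35)).astype(np.uint8)*roi
n,l,st,c=cv2.connectedComponentsWithStats(m);print(st[1:].tolist())
i=1+np.argmax(st[1:,4]);ys,xs=np.where(l==i)
w=np.array([plane("top",p,.013)[:2] for p in zip(xs,ys)],np.float32);print("marker",cv2.minAreaRect(w),cv2.boxPoints(cv2.minAreaRect(w)).round(3).tolist())
vis=cv2.resize(im[120:260,270:390],None,fx=5,fy=5,interpolation=cv2.INTER_CUBIC)[:,:,::-1];cv2.imwrite("pics/crop1.png",cv2.resize(vis,(514,600)))
# bottles: full-circle estimate
for nm in("red","blue"):
  for s_,c_,mm in blobs(im,nm,30):
    if c_[0]<230 and c_[1]<220: print(nm,im[int(c_[1])-8:int(c_[1])+9,int(c_[0])].tolist())
```

```text
mat [52 50 50] tray [70 71 75] [74 74 77]
52 75
mat ((0.4135679304599762, -0.22334793210029602), (0.20593450963497162, 0.08681665360927582), 38.490970611572266) [[0.3059999942779541, -0.2529999911785126], [0.36000001430511475, -0.32100000977516174], [0.5210000276565552, -0.19300000369548798], [0.46700000762939453, -0.125]]
tray ((0.5813232660293579, -0.30123084783554077), (0.30889183282852173, 0.1501653641462326), 39.31438446044922) [[0.414000004529953, -0.3409999907016754], [0.5090000033378601, -0.4569999873638153], [0.7480000257492065, -0.26100000739097595], [0.652999997138977, -0.14499999582767487]]
[[341, 162, 5, 7, 20], [330, 168, 6, 33, 98], [322, 202, 5, 6, 18]]
marker ((0.5795477032661438, -0.2983217239379883), (0.12063395977020264, 0.011578230187296867), 3.985257863998413) [[0.5189999938011169, -0.296999990940094], [0.5199999809265137, -0.30799999833106995], [0.6399999856948853, -0.30000001192092896], [0.6389999985694885, -0.2879999876022339]]
red [[161, 150, 147], [135, 72, 68], [137, 88, 85], [151, 147, 144], [165, 163, 161], [167, 164, 161], [167, 164, 162], [167, 165, 162], [167, 165, 162], [166, 163, 160], [152, 149, 146], [91, 61, 59], [110, 48, 47], [101, 50, 48], [83, 64, 62], [111, 103, 99], [121, 120, 117]]
blue [[105, 111, 104], [113, 117, 123], [48, 74, 132], [59, 77, 127], [96, 100, 111], [135, 132, 130], [163, 160, 157], [159, 156, 153], [135, 133, 130], [96, 93, 94], [68, 74, 88], [51, 65, 99], [45, 58, 98], [44, 56, 88], [44, 49, 67], [71, 73, 84], [120, 119, 117]]
```

View pics/crop1.png

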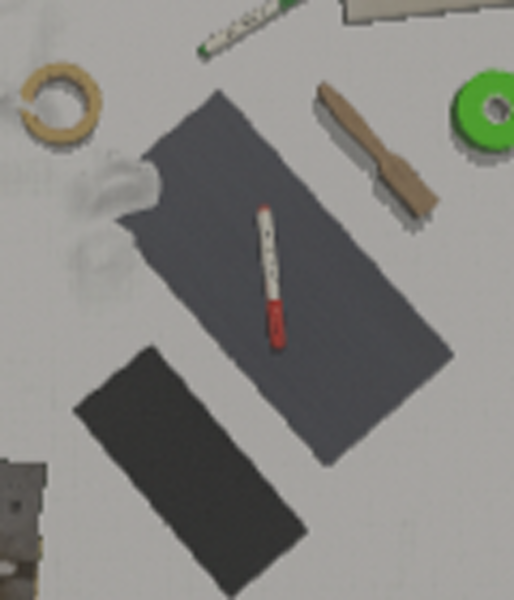

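The crop shows the tray with the red and white marker near its centre, its red end at (278,335). The mat is at lower left, the white bag overlaps the tray's left edge at (150,195), and the brush is at (380,150). I'll write a small helper that works out the rows.

```bash
cat >> h.py <<'E'
def head(s=None):
    s=s or sense();y=Ro.from_quat(s["tool_rot"]).as_matrix()[:,1];return np.arctan2(y[1],y[0])
def leg(p0,h0,p1,h1=None,n=None,tilt=False):
    """tool-down leg: turn (spread) assumed done while translating only if dxy=0; prints one repeated row"""
    p0,p1=np.array(p0),np.array(p1);d=p1-p0
    h1=h0 if h1 is None else h1;w=-((h1-h0+np.pi)%(2*np.pi)-np.pi)
    n=n or int(max(np.ceil(np.linalg.norm(d)/.06),np.ceil(abs(w)/.18),1))
    y=np.array([np.cos(h0),np.sin(h0)]);x=np.array([-y[1],y[0]])
    print(n,"x",np.round([d[:2]@x/n,d[:2]@y/n,-d[2]/n,0,0,w/n],4).tolist());return p1,h1
E
python3 - <<'E'
from h import *
s=sense();p=np.array(s["tcp_pos"]);h=head(s);print(p,h)
p,h=leg(p,h,[p[0],p[1],.45],np.radians(94))
p,h=leg(p,h,[.58,-.298,.45])
p,h=leg(p,h,[.58,-.298,.2])
E
```

```text
[0.22263775 0.58339619 0.23053441] 1.2060322524612808
4 x [0.0, 0.0, -0.0549, 0.0, 0.0, -0.1086]
16 x [-0.0184, -0.0565, -0.0, 0.0, 0.0, -0.0]
5 x [0.0, 0.0, 0.05, 0.0, 0.0, -0.0]
```

Request:
{"name": "apply_moves", "arguments": {"plan": [[0,0,-0.055,0,0,-0.109,-1],[0,0,-0.055,0,0,-0.109,-1],[0,0,-0.055,0,0,-0.109,-1],[0,0,-0.055,0,0,-0.108,-1],[-0.0184,-0.0565,0,0,0,0,-1],[-0.0184,-0.0565,0,0,0,0,-1],[-0.0184,-0.0565,0,0,0,0,-1],[-0.0184,-0.0565,0,0,0,0,-1]], "force": 25}}

```text
t: 1.15
tcp_pos: [0.3124, 0.3617, 0.4511]
tool_rot: [-0.035, 0.999, -0.0, 0.0]
force: [0.6, -0.5, 0.6]
finger_gap: 0.994
gripper_force: 0.0
```

Request:
{"name": "apply_moves", "arguments": {"plan": [[-0.0184,-0.0565,0,0,0,0,-1],[-0.0184,-0.0565,0,0,0,0,-1],[-0.0184,-0.0565,0,0,0,0,-1],[-0.0184,-0.0565,0,0,0,0,-1],[-0.0184,-0.0565,0,0,0,0,-1],[-0.0184,-0.0565,0,0,0,0,-1],[-0.0184,-0.0565,0,0,0,0,-1],[-0.0184,-0.0565,0,0,0,0,-1]]}}

```text
t: 2.15
tcp_pos: [0.491, -0.0788, 0.4511]
tool_rot: [-0.035, 0.999, 0.0, -0.0]
force: [0.9, 1.0, -0.2]
finger_gap: 1.003
gripper_force: 0.0
```

Request:
{"name": "apply_moves", "arguments": {"plan": [[-0.0184,-0.0565,0,0,0,0,-1],[-0.0184,-0.0565,0,0,0,0,-1],[-0.0184,-0.0565,0,0,0,0,-1],[-0.0184,-0.0565,0,0,0,0,-1],[0,0,0,0,0,0,-1]]}}

```text
t: 2.78
tcp_pos: [0.5804, -0.3015, 0.4481]
tool_rot: [-0.033, 0.999, 0.001, -0.002]
force: [-0.7, 0.9, -0.5]
finger_gap: 1.001
gripper_force: 0.0
```

Tracking is accurate. I'll go down to about 0.2 and measure the marker with the wrist camera.

Request:
{"name": "apply_moves", "arguments": {"plan": [[0,0,0.05,0,0,0,-1],[0,0,0.05,0,0,0,-1],[0,0,0.05,0,0,0,-1],[0,0,0.05,0,0,0,-1],[0,0,0.05,0,0,0,-1],[0,0,0,0,0,0,-1]]}}

```text
t: 3.52
tcp_pos: [0.5771, -0.2942, 0.1972]
tool_rot: [-0.035, 0.999, 0.004, -0.004]
force: [-0.4, -0.3, 0.9]
finger_gap: 0.999
gripper_force: 0.0
```

```bash
cat > mk.py <<'E'
from h import *
s=sense();im=snapshot("wrist");cv2.imwrite("pics/w1.png",im[:,:,::-1])
m=mask(im,"red")
n,l,st,c=cv2.connectedComponentsWithStats(m)
for i in range(1,n):
    if st[i][4]>60:
        ys,xs=np.where(l==i);w=np.array([plane("wrist",p,.013,s)[:2] for p in zip(xs,ys)],np.float32)
        r=cv2.minAreaRect(w);print(st[i].tolist(),r,cv2.boxPoints(r).round(4).tolist())
print(s["tcp_pos"],head(s),s["q"])
E
python3 mk.py
```

```text
[247, 117, 12, 39, 460] ((0.5369077920913696, -0.30036628246307373), (0.04161103069782257, 0.012434525415301323), 3.958549737930298) [[0.5156999826431274, -0.2955999970436096], [0.5166000127792358, -0.30799999833106995], [0.5580999851226807, -0.3050999939441681], [0.557200014591217, -0.29269999265670776]]
[ 0.57705449 -0.29419905  0.19715556] 1.6416924369101653 [-6.43785145e-01  5.99763973e-01  1.39694698e+00  2.01487461e-04
  1.15610158e+00 -2.28559109e+00]
```

View pics/w1.png

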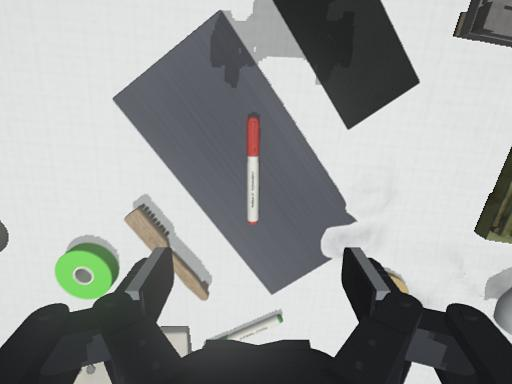

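The wrist view shows the marker at (253,168) lying straight across the closing line, with both the bag (340,240) and the brush (165,255) clear. I'll descend and check.

Request:
{"name": "apply_moves", "arguments": {"plan": [[0,0,0.045,0,0,0,-1],[0,0,0.045,0,0,0,-1],[0,0,0.045,0,0,0,-1],[0,0,0.03,0,0,0,-1],[0,0,0.018,0,0,0,-1],[0,0,0.007,0,0,0,-1],[0,0,0,0,0,0,-1],[0,0,0,0,0,0,-1]]}}

```text
t: 4.58
tcp_pos: [0.581, -0.2979, 0.0128]
tool_rot: [-0.035, 0.999, -0.001, 0.001]
force: [0.2, 0.7, 0.7]
finger_gap: 1.001
gripper_force: 0.0
```

```bash
python3 mk.py
```

```text
[245, 126, 29, 87, 2353] ((0.5371391177177429, -0.2996557354927063), (0.04419456422328949, 0.013822370208799839), 3.2587389945983887) [[0.5146999955177307, -0.2939999997615814], [0.515500009059906, -0.3077999949455261], [0.5595999956130981, -0.3052999973297119], [0.5587999820709229, -0.2915000021457672]]
[ 0.58095326 -0.29791916  0.01283542] 1.6410264818161584 [-6.44687322e-01  8.46382543e-01  1.49313394e+00 -4.90471416e-07
  7.99357980e-01 -2.28571529e+00]
```

Request:
{"name": "apply_moves", "arguments": {"plan": [[0,0,0.004,0,0,0,-1],[0,0,0,0,0,0,1],[0,0,0,0,0,0,1],[0,0,0,0,0,0,1],[0,0,0,0,0,0,1],[0,0,0,0,0,0,1],[0,0,0,0,0,0,1],[0,0,0,0,0,0,1]], "force": 25}}

```text
t: 5.62
tcp_pos: [0.5801, -0.2973, 0.0074]
tool_rot: [-0.035, 0.999, -0.0, 0.0]
force: [-0.9, 0.4, 1.3]
finger_gap: 0.158
gripper_force: 26.1
```

Run:
```python
from h import *
s=sense();p=np.array(s["tcp_pos"]);h=head(s);print(p,h,s["finger_gap"],s["gripper_force"])
q=[p[0],p[1],.1];p,h=leg(p,h,q)
p,h=leg(p,h,[.4155,-.224,.1]);p,h=leg(p,h,[.4155,-.224,.009])
```

```text
[ 0.5801031  -0.29734216  0.00740194] 1.641004153623534 0.15826771086252775 26.145775616168976
2 x [0.0, 0.0, -0.0463, 0.0, 0.0, -0.0]
4 x [0.0398, 0.0212, -0.0, 0.0, 0.0, -0.0]
2 x [0.0, 0.0, 0.0455, 0.0, 0.0, -0.0]
```

Request:
{"name": "apply_moves", "arguments": {"plan": [[0,0,-0.046,0,0,0,1],[0,0,-0.046,0,0,0,1],[0.0398,0.0212,0,0,0,0,1],[0.0398,0.0212,0,0,0,0,1],[0.0398,0.0212,0,0,0,0,1],[0.0398,0.0212,0,0,0,0,1],[0,0,0.03,0,0,0,1],[0,0,0.03,0,0,0,1]]}}

```text
t: 6.62
tcp_pos: [0.4153, -0.2241, 0.0393]
tool_rot: [-0.035, 0.999, -0.001, 0.001]
force: [-0.4, 0.2, -0.4]
finger_gap: 0.163
gripper_force: 26.0
```

Request:
{"name": "apply_moves", "arguments": {"plan": [[0,0,0.02,0,0,0,1],[0,0,0.009,0,0,0,1],[0,0,0,0,0,0,1],[0,0,0,0,0,0,1]]}}

```text
t: 7.12
tcp_pos: [0.4156, -0.2241, 0.0109]
tool_rot: [-0.035, 0.999, -0.0, 0.0]
force: [0.3, -0.7, 0.6]
finger_gap: 0.158
gripper_force: 26.0
```

Request:
{"name": "apply_moves", "arguments": {"plan": [[0,0,0.003,0,0,0,1],[0,0,0,0,0,0,-0.3],[0,0,0,0,0,0,-0.3],[0,0,0,0,0,0,-0.3],[0,0,-0.03,0,0,0,-0.3],[0,0,-0.06,0,0,0,-1],[0,0,-0.06,0,0,0,-1],[0,0,-0.06,0,0,0,-1]]}}

```text
t: 8.12
tcp_pos: [0.4148, -0.2235, 0.2192]
tool_rot: [-0.035, 0.999, 0.0, -0.0]
force: [0.8, -1.3, 0.1]
finger_gap: 1.004
gripper_force: 0.0
```

```bash
python3 mk.py
python3 - <<'E'
from h import *
im=snapshot("top");h=hsv(im)
print([ (st,c,plane("top",c,.02).round(3)) for n in("red","blue","green","yellow") for st,c,m in blobs(im,n,20) if 170<c[1]<230 and c[0]<240])
s=sense();p=np.array(s["tcp_pos"]);hh=head(s)
p,hh=leg(p,hh,[p[0],p[1],.46])
p,hh=leg(p,hh,[.48,.2,.46])
p,hh=leg(p,hh,p,.22)
p,hh=leg(p,hh,[.48,.2,.25])
E
```

```text
[251, 113, 12, 37, 428] ((0.3727167546749115, -0.2266627550125122), (0.04164416715502739, 0.013172309845685959), 3.9897122383117676) [[0.351500004529953, -0.2214999943971634], [0.352400004863739, -0.23469999432563782], [0.3939000070095062, -0.23180000483989716], [0.3930000066757202, -0.21860000491142273]]
[ 0.41482626 -0.22349344  0.21922278] 1.6409104943741026 [-7.31957299e-01  3.39713232e-01  1.82083976e+00 -4.05969867e-05
  9.81254213e-01 -2.37284523e+00]
[([185, 198, 12, 13, 42], [192.6, 205.2], array([0.509, 0.221, 0.02 ])), ([142, 180, 11, 13, 37], [149.2, 186.8], array([0.579, 0.38 , 0.02 ]))]
4 x [0.0, 0.0, -0.0591, 0.0, 0.0, -0.0]
8 x [-0.0114, 0.0526, -0.0, 0.0, 0.0, -0.0]
8 x [0.0, 0.0, -0.0, 0.0, 0.0, 0.1777]
4 x [0.0, 0.0, 0.0525, 0.0, 0.0, -0.0]
```

The marker is on the mat. Next I'll rise with the turn, cross over the gauge and hover near red.

Request:
{"name": "apply_moves", "arguments": {"plan": [[0,0,-0.03,0,0,0.178,-1],[0,0,-0.03,0,0,0.178,-1],[0,0,-0.03,0,0,0.178,-1],[0,0,-0.03,0,0,0.178,-1],[0,0,-0.03,0,0,0.178,-1],[0,0,-0.03,0,0,0.178,-1],[0,0,-0.03,0,0,0.178,-1],[0,0,-0.03,0,0,0.178,-1]]}}

```text
t: 9.22
tcp_pos: [0.4149, -0.2235, 0.4569]
tool_rot: [0.629, 0.778, 0.0, -0.001]
force: [0.1, -0.1, 0.1]
finger_gap: 1.002
gripper_force: 0.0
```

Request:
{"name": "apply_moves", "arguments": {"plan": [[0.05,0.0195,0,0,0,0,-1],[0.05,0.0195,0,0,0,0,-1],[0.05,0.0195,0,0,0,0,-1],[0.05,0.0195,0,0,0,0,-1],[0.05,0.0195,0,0,0,0,-1],[0.05,0.0195,0,0,0,0,-1],[0.05,0.0195,0,0,0,0,-1],[0.05,0.0195,0,0,0,0,-1]]}}

```text
t: 10.22
tcp_pos: [0.4812, 0.2021, 0.4559]
tool_rot: [0.626, 0.78, -0.001, -0.001]
force: [0.4, -0.4, -0.2]
finger_gap: 1.001
gripper_force: 0.0
```

Request:
{"name": "apply_moves", "arguments": {"plan": [[0,0,0.0525,0,0,0,-1],[0,0,0.0525,0,0,0,-1],[0,0,0.0525,0,0,0,-1],[0,0,0.0525,0,0,0,-1],[0,0,0,0,0,0,-1],[0,0,0,0,0,0,-1]]}}

```text
t: 10.98
tcp_pos: [0.4825, 0.2005, 0.2484]
tool_rot: [0.626, 0.78, 0.001, 0.001]
force: [0.9, -0.0, 0.9]
finger_gap: 1.003
gripper_force: 0.0
```

```bash
cat > bt.py <<'E'
from h import *
import sys
s=sense();im=snapshot("wrist");cv2.imwrite(f"pics/{sys.argv[1]}.png",im[:,:,::-1])
for n in("red","blue"):
    for st,c,m in blobs(im,n,150):
        # white cap inside: enclosing box of blob; circle fit at cap top plane
        print(n,st,c,"base plane .02:",plane("wrist",c,.02,s).round(4))
print(np.round(s["tcp_pos"],4),round(head(s),4),np.round(s["q"],3))
E
python3 bt.py w2
```

```text
red [165, 47, 28, 29, 602] [178.5, 61.2] base plane .02: [0.3678 0.2997 0.02  ]
red [265, 130, 39, 28, 285] [283.2, 138.7] base plane .02: [0.5087 0.239  0.02  ]
blue [353, 0, 52, 49, 1036] [369.4, 28.4] base plane .02: [0.5742 0.38   0.02  ]
[0.4825 0.2005 0.2484] 0.2169 [ 0.18   0.368  1.669  0.     1.103 -0.037]
```

View pics/w2.png

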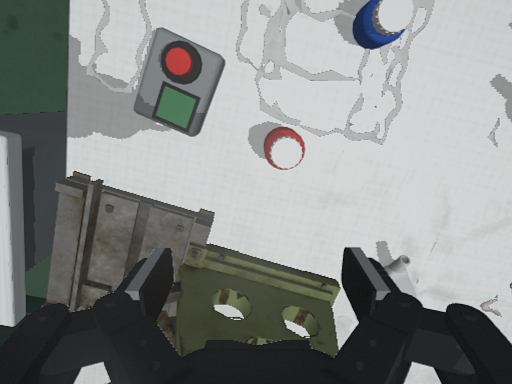

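The wrist view shows the red bottle with its cap at (286,152), the blue bottle with its cap at (391,14), the timer button at (179,61), and the gauge below the red bottle.

Run:
```python
from h import *
s=sense();im=cv2.imread("pics/w2.png")[:,:,::-1].copy()
for n in("red","blue"):
    for st,c,m in blobs(im,n,150):
        k=max(cv2.findContours(m.astype(np.uint8),cv2.RETR_EXTERNAL,cv2.CHAIN_APPROX_NONE)[0],key=cv2.contourArea)
        (u,v),r=cv2.minEnclosingCircle(k);print(n,u,v,r,plane("wrist",(u,v),.03,s).round(4))
for uv,z in(((286,152.5),.062),((391,14),.062),((179.5,61),.04)):print(uv,plane("wrist",uv,z,s).round(4))
p=np.array(s["tcp_pos"]);h=head(s)
```

```text
red 178.53846740722656 61.07692337036133 14.620540618896484 [0.3714 0.2995 0.03  ]
red 284.4421691894531 148.52001953125 19.498498916625977 [0.5132 0.2287 0.03  ]
blue 377.7552490234375 25.338674545288086 26.49901008605957 [0.5807 0.3826 0.03  ]
(286, 152.5) [0.5119 0.229  0.062 ]
(391, 14) [0.58   0.3857 0.062 ]
(179.5, 61) [0.375  0.2992 0.04  ]
```

Request:
{"name": "apply_moves", "arguments": {"plan": [[0.0107,0.0177,0,0,0,0,-1],[0.0107,0.0177,0.02,0,0,0,-1],[0,0,0.055,0,0,0,-1],[0,0,0.055,0,0,0,-1],[0,0,0,0,0,0,-1],[0,0,0,0,0,0,-1]]}}

```text
t: 11.78
tcp_pos: [0.5138, 0.2294, 0.1201]
tool_rot: [0.626, 0.78, 0.002, 0.002]
force: [1.2, -1.2, 0.0]
finger_gap: 0.997
gripper_force: 0.0
```

```bash
python3 bt.py w3;python3 - <<'E'
from h import *
s=sense();im=cv2.imread("pics/w3.png")[:,:,::-1].copy()
for st,c,m in blobs(im,"red",150):
        k=max(cv2.findContours(m.astype(np.uint8),cv2.RETR_EXTERNAL,cv2.CHAIN_APPROX_NONE)[0],key=cv2.contourArea)
        (u,v),r=cv2.minEnclosingCircle(k);print(u,v,r,plane("wrist",(u,v),.03,s).round(4))
E
```

```text
red [53, 49, 49, 46, 1740] [77.0, 72.1] base plane .02: [0.3583 0.2966 0.02  ]
red [223, 173, 59, 44, 781] [253.2, 186.9] base plane .02: [0.5102 0.2355 0.02  ]
blue [353, 0, 83, 52, 2151] [380.4, 27.6] base plane .02: [0.5763 0.376  0.02  ]
[0.5138 0.2294 0.1201] 0.217 [0.221 0.597 1.693 0.    0.846 0.004]
76.33783721923828 73.33783721923828 26.543508529663086 [0.3637 0.2961 0.03  ]
251.875 199.96875 29.28241729736328 [0.5113 0.2268 0.03  ]
```

Request:
{"name": "apply_moves", "arguments": {"plan": [[-0.002,-0.002,0.045,0,0,0,-1],[0,0,0.04,0,0,0,-1],[0,0,0.02,0,0,0,-1],[0,0,0.008,0,0,0,-1],[0,0,0,0,0,0,-1],[0,0,0,0,0,0,-1]]}}

```text
t: 12.58
tcp_pos: [0.5113, 0.2268, 0.006]
tool_rot: [0.626, 0.78, 0.001, 0.001]
force: [0.2, -0.6, 0.2]
finger_gap: 1.001
gripper_force: 0.0
```

Request:
{"name": "apply_moves", "arguments": {"plan": [[0,0,0,0,0,0,1],[0,0,0,0,0,0,1],[0,0,0,0,0,0,1],[0,0,0,0,0,0,1],[0,0,0,0,0,0,1],[0,0,0,0,0,0,1]], "force": 26}}

```text
t: 13.32
tcp_pos: [0.5103, 0.2266, 0.005]
tool_rot: [0.626, 0.78, 0.0, 0.0]
force: [-0.7, -0.0, 5.3]
finger_gap: 0.578
gripper_force: 26.6
```

Red is held at 26.6 N. I'll lift, then test the roll direction with one small row.

Request:
{"name": "apply_moves", "arguments": {"plan": [[0,0,-0.03,0,0,0,1],[0,0,-0.06,0,0,0,1],[0,0,-0.06,0,0,0,1],[0,0,-0.06,0,0,0,1],[0,0,-0.06,0,0,0,1],[0,0,-0.06,0,0,0,1],[0,0,-0.06,0,0,0,1],[0,0,-0.06,0,0,0,1]]}}

```text
t: 14.32
tcp_pos: [0.5091, 0.2264, 0.4556]
tool_rot: [0.626, 0.78, -0.001, -0.0]
force: [1.2, 0.4, -0.8]
finger_gap: 0.573
gripper_force: 27.7
```

Request:
{"name": "apply_moves", "arguments": {"plan": [[0.018,0,0,0,0.1,0,1],[0.018,0,0,0,0.1,0,1],[0,0,0,0,0,0,1]]}}

```text
t: 14.7
tcp_pos: [0.5018, 0.2608, 0.4551]
tool_rot: [0.624, 0.775, 0.061, -0.078]
force: [-0.1, -0.0, -1.2]
finger_gap: 0.579
gripper_force: 27.7
```

```bash
python3 bt.py w4
```

```text
red [190, 147, 14, 14, 161] [196.6, 153.4] base plane .02: [0.3692 0.2965 0.02  ]
red [201, 205, 113, 100, 5078] [259.8, 249.6] base plane .02: [0.5358 0.1297 0.02  ]
[0.5018 0.2608 0.4551] 0.2161 [ 0.175  0.252  1.277  0.199  1.622 -0.032]
```

Positive q4 follows the turn exactly, so I'll continue.

Request:
{"name": "apply_moves", "arguments": {"plan": [[0.036,0,-0.003,0,0.178,0,1],[0.036,0,-0.003,0,0.178,0,1],[0.036,0,-0.003,0,0.178,0,1],[0.036,0,-0.003,0,0.178,0,1],[0.036,0,-0.003,0,0.178,0,1],[0.036,0,-0.003,0,0.178,0,1],[0.036,0,-0.003,0,0.178,0,1],[0.036,0,-0.003,0,0.178,0,1]]}}

```text
t: 15.75
tcp_pos: [0.4668, 0.4217, 0.665]
tool_rot: [-0.431, -0.535, -0.454, 0.567]
force: [0.1, 0.5, -1.5]
finger_gap: 0.576
gripper_force: 27.8
```

```bash
python3 -c "
from h import *
s=sense();print(np.round(s['q'],3),Ro.from_quat(s['tool_rot']).as_matrix()[:,2].round(3))"
```

```text
[ 0.04   0.299  1.466  1.592  1.755 -0.186] [-0.216  0.975  0.056]
```

Request:
{"name": "apply_moves", "arguments": {"plan": [[0.036,0,-0.003,0,0.178,0,1],[0.036,0,-0.003,0,0.178,0,1],[0.036,0,-0.003,0,0.178,0,1],[0.036,0,-0.003,0,0.178,0,1],[0.036,0,-0.003,0,0.178,0,1],[0,0,0,0,0,0,1],[0,0,0,0,0,0,1],[0,0,0,0,0,0,1]]}}

```text
t: 16.75
tcp_pos: [0.4846, 0.3411, 0.8192]
tool_rot: [-0.194, -0.242, -0.596, 0.741]
force: [0.8, -0.7, -1.5]
finger_gap: 0.576
gripper_force: 27.9
```

Request:
{"name": "apply_moves", "arguments": {"plan": [[0,0,0,0,0,0,1],[0,0,0,0,0,0,1],[0,0,0,0,0,0,1],[0,0,0,0,0,0,1],[0,0,0,0,0,0,1],[0,0,0,0,0,0,1],[0,0,0,0,0,0,1],[0,0,0,0,0,0,1]]}}

```text
t: 17.75
tcp_pos: [0.4847, 0.3408, 0.8193]
tool_rot: [-0.193, -0.241, -0.596, 0.741]
force: [1.0, 0.0, -0.7]
finger_gap: 0.58
gripper_force: 27.9
```

Request:
{"name": "apply_moves", "arguments": {"plan": [[0,0,0,0,0,0,1],[0,0,0,0,0,0,1],[0,0,0,0,0,0,1],[0,0,0,0,0,0,1]]}}

```text
t: 18.25
tcp_pos: [0.4847, 0.3408, 0.8193]
tool_rot: [-0.193, -0.241, -0.596, 0.741]
force: [-0.4, 0.5, -1.4]
finger_gap: 0.575
gripper_force: 27.9
```

```bash
python3 -c "
from h import *
s=sense();print(np.round(s['q'],3),Ro.from_quat(s['tool_rot']).as_matrix()[:,2].round(3))
im=snapshot('wrist');cv2.imwrite('pics/w5.png',im[:,:,::-1])"
```

```text
[ 0.112  0.367  1.561  2.471  1.918 -0.135] [-0.126  0.573  0.809]
```

View pics/w5.png

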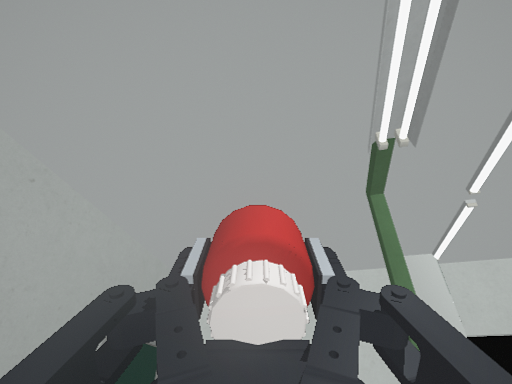

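The bottle is firmly held with its cap well down (image centre), and it has been inverted for more than 2 s. I'll unwind.

Request:
{"name": "apply_moves", "arguments": {"plan": [[-0.036,0,-0.0034,0,-0.178,0,1],[-0.036,0,-0.0034,0,-0.178,0,1],[-0.036,0,-0.0034,0,-0.178,0,1],[-0.036,0,-0.0034,0,-0.178,0,1],[-0.036,0,-0.0034,0,-0.178,0,1],[-0.036,0,-0.0034,0,-0.178,0,1],[-0.036,0,-0.0034,0,-0.178,0,1],[-0.036,0,-0.0034,0,-0.178,0,1]]}}

```text
t: 19.3
tcp_pos: [0.4721, 0.3981, 0.559]
tool_rot: [0.537, 0.668, 0.323, -0.402]
force: [0.2, 1.3, -1.3]
finger_gap: 0.584
gripper_force: 27.8
```

Request:
{"name": "apply_moves", "arguments": {"plan": [[-0.036,0,-0.0034,0,-0.178,0,1],[-0.036,0,-0.0034,0,-0.178,0,1],[-0.036,0,-0.0034,0,-0.178,0,1],[-0.036,0,-0.0034,0,-0.178,0,1],[-0.036,0,-0.0034,0,-0.178,0,1],[-0.018,0,-0.0018,0,-0.1,0,1],[-0.018,0,-0.0018,0,-0.1,0,1],[0,0,0,0,0,0,1]]}}

```text
t: 20.3
tcp_pos: [0.5096, 0.2273, 0.4538]
tool_rot: [0.626, 0.78, 0.0, -0.001]
force: [-0.5, 0.8, -0.8]
finger_gap: 0.573
gripper_force: 27.7
```

```bash
python3 -c "
from h import *
s=sense();print(np.round(s['q'],3),s['tcp_pos'],Ro.from_quat(s['tool_rot']).as_matrix().round(4).tolist())
a=np.radians(39.2);u=np.array([np.cos(a),np.sin(a)]);c=np.array([.581,-.301])
t=c-.06*u;print('target',t)
p=np.array(s['tcp_pos']);h=head(s);p,h=leg(p,h,[t[0],t[1],p[2]])
p,h=leg(p,h,[t[0],t[1],.03])"
```

```text
[2.190e-01 2.570e-01 1.259e+00 2.000e-03 1.626e+00 1.000e-03] [0.50956061 0.22733941 0.4538406 ] [[-0.2163, 0.9763, -0.0006], [0.9763, 0.2163, 0.0015], [0.0016, -0.0002, -1.0]]
target [ 0.53450333 -0.33892176]
10 x [-0.0558, -0.0098, -0.0, 0.0, 0.0, -0.0]
8 x [0.0, 0.0, 0.053, 0.0, 0.0, -0.0]
```

Request:
{"name": "apply_moves", "arguments": {"plan": [[-0.0571,-0.0125,0,0,0,0,1],[-0.0571,-0.0125,0,0,0,0,1],[-0.0571,-0.0125,0,0,0,0,1],[-0.0571,-0.0125,0,0,0,0,1],[-0.0571,-0.0125,0,0,0,0,1],[-0.0571,-0.0125,0,0,0,0,1],[-0.0571,-0.0125,0,0,0,0,1],[-0.0571,-0.0125,0,0,0,0,1]]}}

```text
t: 21.3
tcp_pos: [0.5106, -0.2426, 0.4539]
tool_rot: [0.627, 0.779, 0.002, -0.0]
force: [0.8, 0.4, -1.4]
finger_gap: 0.581
gripper_force: 27.7
```

Request:
{"name": "apply_moves", "arguments": {"plan": [[-0.0571,-0.0125,0,0,0,0,1],[-0.0571,-0.0125,0,0,0,0,1],[0,0,0.055,0,0,0,1],[0,0,0.055,0,0,0,1],[0,0,0.055,0,0,0,1],[0,0,0.055,0,0,0,1],[0,0,0.055,0,0,0,1],[0,0,0.055,0,0,0,1]]}}

```text
t: 22.3
tcp_pos: [0.5111, -0.3581, 0.1223]
tool_rot: [0.627, 0.779, 0.001, 0.001]
force: [-0.6, -0.1, -2.0]
finger_gap: 0.573
gripper_force: 27.8
```

Request:
{"name": "apply_moves", "arguments": {"plan": [[0,0,0.045,0,0,0,1],[0,0,0.03,0,0,0,1],[0,0,0.015,0,0,0,1],[0,0,0,0,0,0,1],[0,0,0,0,0,0,1]]}}

```text
t: 22.92
tcp_pos: [0.5117, -0.3589, 0.0353]
tool_rot: [0.627, 0.779, 0.0, 0.001]
force: [-0.3, 1.0, -0.6]
finger_gap: 0.576
gripper_force: 27.8
```

```bash
python3 -c "
from h import *
s=sense();print(np.round(s['q'],3),s['tcp_pos'],Ro.from_quat(s['tool_rot']).as_matrix()[:,2].round(4).tolist())
im=snapshot('wrist');cv2.imwrite('pics/w6.png',im[:,:,::-1])"
```

```text
[-7.900e-01  7.880e-01  1.565e+00  1.000e-03  7.860e-01 -1.007e+00] [ 0.51171585 -0.35889863  0.03526769] [0.0023, -0.0018, -1.0]
```

View pics/w6.png

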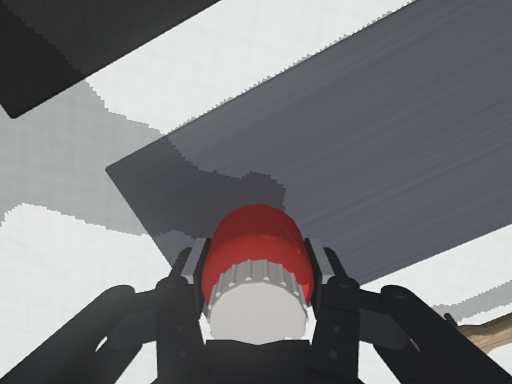

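The bottle is upright in the grip above the tray. The brush at the lower right (450–510, 330) is clear of the fingers. I'll lower it to the tray.

Request:
{"name": "apply_moves", "arguments": {"plan": [[0,0,0.014,0,0,0,1],[0,0,0.008,0,0,0,1],[0,0,0.0025,0,0,0,1],[0,0,0,0,0,0,1],[0,0,0,0,0,0,1]]}}

```text
t: 23.6
tcp_pos: [0.5104, -0.3575, 0.01]
tool_rot: [0.626, 0.78, 0.0, -0.001]
force: [-1.0, 1.6, 5.8]
finger_gap: 0.579
gripper_force: 28.2
```

Request:
{"name": "apply_moves", "arguments": {"plan": [[0,0,0,0,0,0,-1],[0,0,0,0,0,0,-1],[0,0,0,0,0,0,-1],[0,0,0,0,0,0,-1],[0,0,0,0,0,0,-1],[0,0,-0.02,0,0,0,-1],[0,0,-0.05,0,0,0,-1],[0,0,-0.06,0,0,0,-1]]}}

```text
t: 24.6
tcp_pos: [0.5103, -0.3576, 0.141]
tool_rot: [0.626, 0.779, 0.0, -0.001]
force: [0.8, -1.6, 0.9]
finger_gap: 0.999
gripper_force: 0.0
```

Request:
{"name": "apply_moves", "arguments": {"plan": [[0,0,-0.06,0,0,0,-1],[0,0,-0.06,0,0,0,-1],[0,0,-0.06,0,0,0,-1],[0,0,-0.06,0,0,0,-1],[0,0,-0.06,0,0,0,-1],[0,0,-0.015,0,0,0,-1],[0,0,0,0,0,0,-1]]}}

```text
t: 25.48
tcp_pos: [0.5106, -0.3578, 0.4562]
tool_rot: [0.626, 0.78, -0.0, 0.002]
force: [0.1, 0.4, -0.8]
finger_gap: 0.997
gripper_force: 0.0
```

```bash
python3 bt.py w7
python3 - <<'E'
from h import *
im=snapshot("top");cv2.imwrite("pics/top1.png",im[:,:,::-1])
print([ (n,st,c,plane("top",c,.02).round(3)) for n in("red","blue") for st,c,m in blobs(im,n,20) if 150<c[1]<250 and c[0]<400])
s=sense();p=np.array(s["tcp_pos"]);hh=head(s)
p,hh=leg(p,hh,[.56,.36,.46])
E
```

```text
red [186, 48, 23, 11, 180] [197.4, 53.0] base plane .02: [ 0.3727 -0.2266  0.02  ]
red [245, 127, 25, 28, 189] [257.3, 136.3] base plane .02: [ 0.5102 -0.3486  0.02  ]
red [182, 226, 41, 21, 333] [201.3, 236.3] base plane .02: [ 0.437  -0.5864  0.02  ]
red [306, 297, 16, 18, 191] [312.6, 305.3] base plane .02: [ 0.7247 -0.7094  0.02  ]
[ 0.5106 -0.3578  0.4562] 0.2171 [-0.79   0.366  1.094  0.     1.678 -1.007]
[('red', [343, 195, 10, 14, 63], [346.8, 202.3], array([ 0.51 , -0.346,  0.02 ])), ('red', [314, 235, 4, 12, 40], [315.8, 239.9], array([ 0.374, -0.227,  0.02 ])), ('red', [166, 238, 8, 8, 50], [169.8, 241.8], array([0.377, 0.303, 0.02 ])), ('blue', [142, 180, 11, 13, 37], [149.2, 186.8], array([0.579, 0.38 , 0.02 ]))]
12 x [0.0575, 0.0169, -0.0006, 0.0, 0.0, -0.0]
```

View pics/w7.png

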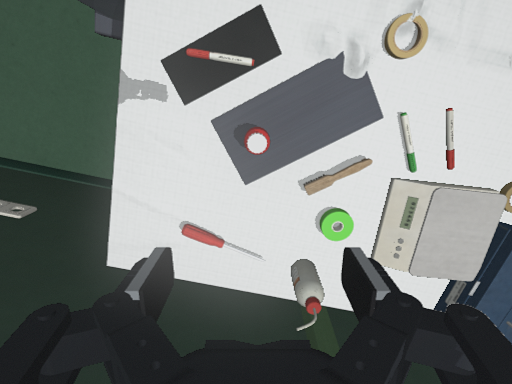

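Red stands upright on the tray at (257,141), the marker is on the mat at (220,57), and the bystanders are in place. Next is blue.

Request:
{"name": "apply_moves", "arguments": {"plan": [[0,0,0,0,0,-0.104,-1],[0,0,0,0,0,-0.104,-1],[0.0498,0.0284,0,0,0,0,-1],[0.0498,0.0284,0,0,0,0,-1],[0.0498,0.0284,0,0,0,0,-1],[0.0498,0.0284,0,0,0,0,-1],[0.0498,0.0284,0,0,0,0,-1],[0.0498,0.0284,0,0,0,0,-1]]}}

```text
t: 26.58
tcp_pos: [0.5418, -0.0135, 0.4516]
tool_rot: [0.542, 0.84, -0.001, -0.003]
force: [0.3, -0.2, 0.4]
finger_gap: 0.998
gripper_force: 0.0
```

Request:
{"name": "apply_moves", "arguments": {"plan": [[0.0498,0.0284,0,0,0,0,-1],[0.0498,0.0284,0,0,0,0,-1],[0.0498,0.0284,0,0,0,0,-1],[0.0498,0.0284,0,0,0,0,-1],[0.0498,0.0284,0,0,0,0,-1],[0.0498,0.0284,0,0,0,0,-1],[0.0498,0.0284,0,0,0,0,-1],[0,0,0,0,0,0,-1]]}}

```text
t: 27.58
tcp_pos: [0.5788, 0.3877, 0.4494]
tool_rot: [0.54, 0.842, -0.003, -0.002]
force: [-0.1, -0.5, -0.7]
finger_gap: 1.001
gripper_force: 0.0
```

Request:
{"name": "apply_moves", "arguments": {"plan": [[0,0,0.055,0,0,0,-1],[0,0,0.055,0,0,0,-1],[0,0,0.055,0,0,0,-1],[0,0,0.055,0,0,0,-1],[0,0,0.055,0,0,0,-1],[0,0,0.055,0,0,0,-1],[0,0,0,0,0,0,-1],[0,0,0,0,0,0,-1]]}}

```text
t: 28.58
tcp_pos: [0.5811, 0.3837, 0.1256]
tool_rot: [0.542, 0.84, 0.001, 0.0]
force: [0.7, 1.3, 0.5]
finger_gap: 1.003
gripper_force: 0.0
```

```bash
python3 bt.py w8;python3 - <<'E'
from h import *
s=sense();im=cv2.imread("pics/w8.png")[:,:,::-1].copy()
for st,c,m in blobs(im,"blue",150):
        k=max(cv2.findContours(m.astype(np.uint8),cv2.RETR_EXTERNAL,cv2.CHAIN_APPROX_NONE)[0],key=cv2.contourArea)
        (u,v),r=cv2.minEnclosingCircle(k);print(u,v,r,plane("wrist",(u,v),.03,s).round(4))
E
```

```text
blue [231, 167, 58, 41, 694] [261.4, 179.2] base plane .02: [0.5803 0.3964 0.02  ]
[0.5811 0.3837 0.1256] 0.4243 [ 4.240e-01  7.400e-01  1.325e+00 -0.000e+00  1.075e+00 -1.000e-03]
259.45904541015625 192.96469116210938 28.74380111694336 [0.5839 0.3873 0.03  ]
```

View pics/w8.png

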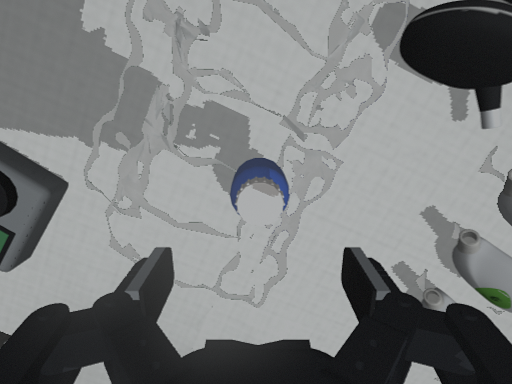

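Blue is centred between the fingers (cap at (261,205)), and there are no obstacles within finger reach. I'll descend and grip.

Request:
{"name": "apply_moves", "arguments": {"plan": [[0.001,0.001,0.045,0,0,0,-1],[0,0,0.04,0,0,0,-1],[0,0,0.024,0,0,0,-1],[0,0,0.01,0,0,0,-1],[0,0,0,0,0,0,-1],[0,0,0,0,0,0,-1]]}}

```text
t: 29.38
tcp_pos: [0.5822, 0.386, 0.0076]
tool_rot: [0.542, 0.84, 0.002, 0.001]
force: [0.2, -0.6, -0.0]
finger_gap: 1.0
gripper_force: 0.0
```

Request:
{"name": "apply_moves", "arguments": {"plan": [[0,0,0,0,0,0,1],[0,0,0,0,0,0,1],[0,0,0,0,0,0,1],[0,0,0,0,0,0,1],[0,0,0,0,0,0,1],[0,0,0,0,0,0,1]], "force": 26}}

```text
t: 30.12
tcp_pos: [0.5812, 0.3856, 0.0063]
tool_rot: [0.542, 0.84, 0.001, 0.0]
force: [-0.8, 0.0, 5.7]
finger_gap: 0.577
gripper_force: 27.4
```

Request:
{"name": "apply_moves", "arguments": {"plan": [[0,0,-0.03,0,0,0,1],[0,0,-0.058,0,0,0,1],[0,-0.02,-0.058,0,0,0,1],[0,-0.02,-0.058,0,0,0,1],[0,-0.02,-0.058,0,0,0,1],[0,-0.02,-0.058,0,0,0,1],[0,-0.02,-0.058,0,0,0,1],[0,-0.02,-0.058,0,0,0,1]]}}

```text
t: 31.12
tcp_pos: [0.4702, 0.3353, 0.4424]
tool_rot: [0.542, 0.84, -0.001, -0.0]
force: [0.6, -1.0, -1.1]
finger_gap: 0.577
gripper_force: 27.4
```

Request:
{"name": "apply_moves", "arguments": {"plan": [[0.018,0,0,0,0.1,0,1],[0.018,0,0,0,0.1,0,1],[0.036,0,-0.003,0,0.178,0,1],[0.036,0,-0.003,0,0.178,0,1],[0.036,0,-0.003,0,0.178,0,1],[0.036,0,-0.003,0,0.178,0,1],[0.036,0,-0.003,0,0.178,0,1],[0.036,0,-0.003,0,0.178,0,1]]}}

```text
t: 32.12
tcp_pos: [0.3929, 0.5093, 0.5808]
tool_rot: [0.437, 0.675, 0.322, -0.5]
force: [-0.3, 0.8, -1.4]
finger_gap: 0.578
gripper_force: 27.4
```

Request:
{"name": "apply_moves", "arguments": {"plan": [[0.036,0,-0.003,0,0.178,0,1],[0.036,0,-0.003,0,0.178,0,1],[0.036,0,-0.003,0,0.178,0,1],[0.036,0,-0.003,0,0.178,0,1],[0.036,0,-0.003,0,0.178,0,1],[0.036,0,-0.003,0,0.178,0,1],[0.036,0,-0.003,0,0.178,0,1],[0,0,0,0,0,0,1]]}}

```text
t: 33.12
tcp_pos: [0.4233, 0.4434, 0.8048]
tool_rot: [-0.169, -0.259, -0.515, 0.8]
force: [-0.7, 1.2, -2.0]
finger_gap: 0.579
gripper_force: 27.5
```

Request:
{"name": "apply_moves", "arguments": {"plan": [[0,0,0,0,0,0,1],[0,0,0,0,0,0,1],[0,0,0,0,0,0,1],[0,0,0,0,0,0,1],[0,0,0,0,0,0,1],[0,0,0,0,0,0,1],[0,0,0,0,0,0,1],[0,0,0,0,0,0,1]]}}

```text
t: 34.12
tcp_pos: [0.4231, 0.4425, 0.8064]
tool_rot: [-0.167, -0.259, -0.516, 0.799]
force: [0.4, -1.1, -0.3]
finger_gap: 0.579
gripper_force: 27.5
```

Request:
{"name": "apply_moves", "arguments": {"plan": [[0,0,0,0,0,0,1],[0,0,0,0,0,0,1],[0,0,0,0,0,0,1],[0,0,0,0,0,0,1],[0,0,0,0,0,0,1],[0,0,0,0,0,0,1]]}}

```text
t: 34.88
tcp_pos: [0.4232, 0.4425, 0.8063]
tool_rot: [-0.167, -0.259, -0.516, 0.799]
force: [-0.4, 0.2, -1.8]
finger_gap: 0.58
gripper_force: 27.5
```

Blue has been inverted for more than 2 s. I'll unwind it and check red on the tray, since a bottle may get knocked.

Request:
{"name": "apply_moves", "arguments": {"plan": [[-0.036,0,-0.0034,0,-0.178,0,1],[-0.036,0,-0.0034,0,-0.178,0,1],[-0.036,0,-0.0034,0,-0.178,0,1],[-0.036,0,-0.0034,0,-0.178,0,1],[-0.036,0,-0.0034,0,-0.178,0,1],[-0.036,0,-0.0034,0,-0.178,0,1],[-0.036,0,-0.0034,0,-0.178,0,1],[-0.036,0,-0.0034,0,-0.178,0,1]]}}

```text
t: 35.88
tcp_pos: [0.3989, 0.496, 0.5461]
tool_rot: [0.465, 0.72, 0.28, -0.433]
force: [-0.2, 0.8, -1.3]
finger_gap: 0.577
gripper_force: 27.4
```

Request:
{"name": "apply_moves", "arguments": {"plan": [[-0.036,0,-0.0034,0,-0.178,0,1],[-0.036,0,-0.0034,0,-0.178,0,1],[-0.036,0,-0.0034,0,-0.178,0,1],[-0.036,0,-0.0034,0,-0.178,0,1],[-0.036,0,-0.0034,0,-0.178,0,1],[-0.018,0,-0.0018,0,-0.1,0,1],[-0.018,0,-0.0018,0,-0.1,0,1],[0,0,0,0,0,0,1]]}}

```text
t: 36.88
tcp_pos: [0.4709, 0.3366, 0.4409]
tool_rot: [0.542, 0.841, 0.0, -0.001]
force: [-0.1, 0.9, -1.2]
finger_gap: 0.579
gripper_force: 27.3
```

Run:
```python
from h import *
im=snapshot("top");cv2.imwrite("pics/top2.png",im[:,:,::-1])
print([ (n,st,c,plane("top",c,.02).round(3)) for n in("red","blue") for st,c,m in blobs(im,n,20) if 150<c[1]<250 and c[0]<400])
s=sense();p=np.array(s["tcp_pos"]);hh=head(s);print(p,hh,Ro.from_quat(s['tool_rot']).as_matrix()[:,2].round(4))
a=np.radians(39.2);u=np.array([np.cos(a),np.sin(a)]);t=np.array([.581,-.301])+.015*u;print(t)
p,hh=leg(p,hh,[t[0],t[1],p[2]],n=12)
# bag location from w7: pixel (355,60) region at z .03
```

```text
[('red', [330, 201, 14, 14, 60], [334.2, 209.0], array([ 0.486, -0.298,  0.02 ])), ('red', [314, 235, 4, 12, 40], [315.8, 239.9], array([ 0.374, -0.227,  0.02 ])), ('red', [166, 238, 8, 8, 51], [169.8, 241.7], array([0.378, 0.303, 0.02 ])), ('blue', [126, 196, 10, 15, 76], [130.8, 203.3], array([0.52 , 0.446, 0.02 ]))]
[0.47089571 0.33652759 0.44085801] 0.4256454330313241 [-0.0012  0.0019 -1.    ]
[ 0.59262417 -0.29151956]
12 x [-0.0519, -0.0124, -0.0, 0.0, 0.0, -0.0]
```

Red was knocked. It is still on the tray near (0.487,-0.310), and I'll inspect it from close by. I'll carry blue over with a heading that keeps the fingers away from the bag and red.

Request:
{"name": "apply_moves", "arguments": {"plan": [[0,0,0,0,0,0.161,1],[0,0,0,0,0,0.161,1],[0,0,0,0,0,0.161,1],[0,0,0,0,0,0.161,1],[0,0,0,0,0,0.161,1],[0,0,0,0,0,0.161,1],[0,0,0,0,0,0.16,1],[0,0,-0.01,0,0,0,1]]}}

```text
t: 37.92
tcp_pos: [0.4709, 0.3357, 0.4503]
tool_rot: [0.907, 0.422, -0.001, -0.001]
force: [-0.6, 0.1, -1.2]
finger_gap: 0.579
gripper_force: 27.3
```

Request:
{"name": "apply_moves", "arguments": {"plan": [[-0.0372,0.0451,0,0,0,0,1],[-0.0372,0.0451,0,0,0,0,1],[-0.0372,0.0451,0,0,0,0,1],[-0.0372,0.0451,0,0,0,0,1],[-0.0372,0.0451,0,0,0,0,1],[-0.0372,0.0451,0,0,0,0,1],[-0.0372,0.0451,0,0,0,0,1],[-0.0372,0.0451,0,0,0,0,1]]}}

```text
t: 38.92
tcp_pos: [0.5555, -0.1261, 0.452]
tool_rot: [0.906, 0.423, 0.001, 0.0]
force: [0.3, 0.8, -1.1]
finger_gap: 0.576
gripper_force: 27.4
```

Request:
{"name": "apply_moves", "arguments": {"plan": [[-0.0372,0.0451,0,0,0,0,1],[-0.0372,0.0451,0,0,0,0,1],[-0.0372,0.0451,0,0,0,0,1],[0,0,0.05,0,0,0,1],[0,0,0.05,0,0,0,1],[0,0,0.05,0,0,0,1],[0,0,0,0,0,0,1],[0,0,0,0,0,0,1]]}}

```text
t: 39.92
tcp_pos: [0.588, -0.2978, 0.3035]
tool_rot: [0.907, 0.422, 0.001, 0.002]
force: [0.8, 0.6, 0.8]
finger_gap: 0.581
gripper_force: 27.6
```

```bash
python3 bt.py w9
python3 - <<'E'
from h import *
s=sense();im=cv2.imread("pics/w9.png")[:,:,::-1].copy()
for st,c,m in blobs(im,"red",150):
        k=max(cv2.findContours(m.astype(np.uint8),cv2.RETR_EXTERNAL,cv2.CHAIN_APPROX_NONE)[0],key=cv2.contourArea)
        (u,v),r=cv2.minEnclosingCircle(k);print(u,v,r,plane("wrist",(u,v),.035,s).round(4))
E
```

```text
red [432, 0, 32, 18, 334] [449.4, 7.2] base plane .02: [ 0.9002 -0.3102  0.02  ]
red [192, 184, 35, 36, 467] [212.4, 195.7] base plane .02: [ 0.4966 -0.301   0.02  ]
red [114, 198, 21, 21, 174] [122.9, 208.3] base plane .02: [ 0.3761 -0.2262  0.02  ]
red [458, 302, 29, 25, 498] [471.6, 313.6] base plane .02: [ 0.6979 -0.7599  0.02  ]
blue [202, 204, 112, 99, 5590] [257.5, 243.7] base plane .02: [ 0.4966 -0.4086  0.02  ]
[ 0.588  -0.2978  0.3035] -0.7 [-0.638  0.508  1.257  0.     1.372  0.062]
447.5 8.0 16.007909774780273 [ 0.8901 -0.3077  0.035 ]
209.8947296142578 201.8947296142578 18.16225814819336 [ 0.4925 -0.3041  0.035 ]
123.78089904785156 209.1629180908203 11.933732986450195 [ 0.3857 -0.2289  0.035 ]
472.0 314.0 14.866168975830078 [ 0.6967 -0.7451  0.035 ]
```

View pics/w9.png

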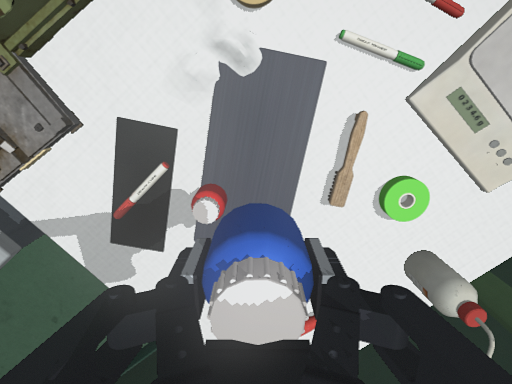

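Red stands upright at (208,200) near the tray's left edge. Blue is held upright, and the tray below it is free. I'll lower blue.

Request:
{"name": "apply_moves", "arguments": {"plan": [[0,0,0.055,0,0,0,1],[0,0,0.055,0,0,0,1],[0,0,0.055,0,0,0,1],[0,0,0.055,0,0,0,1],[0,0,0.03,0,0,0,1],[0,0,0.015,0,0,0,1],[0,0,0,0,0,0,1],[0,0,0,0,0,0,1]]}}

```text
t: 40.98
tcp_pos: [0.5883, -0.298, 0.0383]
tool_rot: [0.907, 0.421, 0.001, 0.002]
force: [-0.8, -0.4, 0.1]
finger_gap: 0.577
gripper_force: 27.6
```

Request:
{"name": "apply_moves", "arguments": {"plan": [[0,0,0.014,0,0,0,1],[0,0,0.008,0,0,0,1],[0,0,0.002,0,0,0,1],[0,0,0,0,0,0,1],[0,0,0,0,0,0,1]]}}

```text
t: 41.6
tcp_pos: [0.5868, -0.297, 0.012]
tool_rot: [0.907, 0.421, 0.0, 0.0]
force: [-0.7, -0.3, -0.7]
finger_gap: 0.578
gripper_force: 27.6
```

Request:
{"name": "apply_moves", "arguments": {"plan": [[0,0,0.0015,0,0,0,1],[0,0,0,0,0,0,1],[0,0,0,0,0,0,-1],[0,0,0,0,0,0,-1],[0,0,0,0,0,0,-1],[0,0,0,0,0,0,-1],[0,0,0,0,0,0,-1],[0,0,0,0,0,0,-1]]}}

```text
t: 42.6
tcp_pos: [0.5866, -0.2968, 0.0104]
tool_rot: [0.907, 0.421, -0.0, 0.0]
force: [0.8, 0.3, 0.1]
finger_gap: 1.001
gripper_force: 0.0
```

Request:
{"name": "apply_moves", "arguments": {"plan": [[0,0,-0.02,0,0,0,-1],[0,0,-0.055,0,0,0,-1],[0,0,-0.055,0,0,0,-1],[0,0,-0.055,0,0,0,-1],[0,0,-0.055,0,0,0,-1],[0,0,-0.055,0,0,0,-1],[0,0,0,0,0,0,-1],[0,0,0,0,0,0,-1]]}}

```text
t: 43.6
tcp_pos: [0.586, -0.2964, 0.3062]
tool_rot: [0.907, 0.421, 0.0, 0.0]
force: [-0.5, 0.1, -0.4]
finger_gap: 0.996
gripper_force: 0.0
```

```bash
python3 bt.py w10
python3 - <<'E'
from h import *
im=cv2.imread("pics/w10.png");cv2.imwrite("pics/w10c.png",cv2.resize(im[60:300,120:370],None,fx=2.4,fy=2.4,interpolation=cv2.INTER_CUBIC))
E
```

```text
red [434, 0, 32, 17, 331] [451.1, 7.1] base plane .02: [ 0.9    -0.3102  0.02  ]
red [194, 183, 34, 36, 439] [214.7, 195.0] base plane .02: [ 0.4962 -0.3009  0.02  ]
red [117, 198, 21, 20, 166] [125.9, 207.3] base plane .02: [ 0.376  -0.2259  0.02  ]
red [275, 313, 49, 28, 689] [298.3, 326.8] base plane .02: [ 0.4411 -0.5835  0.02  ]
blue [241, 137, 35, 35, 364] [258.3, 148.0] base plane .02: [ 0.5947 -0.2888  0.02  ]
[ 0.586  -0.2964  0.3062] -0.701 [-0.638  0.504  1.257 -0.     1.38   0.063]
```

View pics/w10c.png

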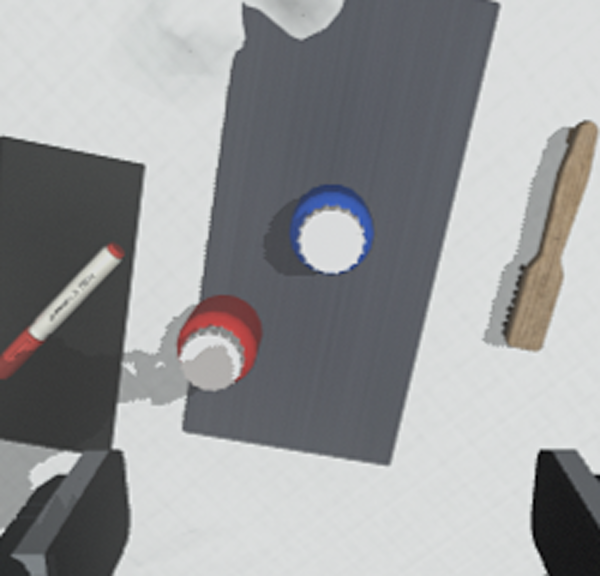

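Blue stands upright in mid-tray at crop (332,230). Red is by the left edge at crop (219,340). I'll check red for tilt and margin numerically by comparing expected and seen cap centres.

Run:
```python
from h import *
s=sense();c=calibration("wrist");K=np.array(c["camera_matrix"]);M=np.array(c["mount"]);R=Ro.from_quat(s["tool_rot"]).as_matrix()
def proj(P):
    q=M[:3,:3].T@(R.T@(np.array(P)-np.array(s["tcp_pos"]))-M[:3,3]);q=K@q;return q[:2]/q[2]
f=2.4;px=lambda u,v:np.array([u/f+120,v/f+60])
a=np.radians(39.2);u=np.array([np.cos(a),np.sin(a)]);v=np.array([-u[1],u[0]]);C=np.array([.581,-.301])
for n,cap in(("blue",(331,239)),("red",(211,361))):
    w=plane("wrist",px(*cap),.067,s)
    print(n,"upright pos from cap",w.round(4),"tray along/across",((w[:2]-C)@u).round(4),((w[:2]-C)@v).round(4))
    for z in(.005,.045,.054,.067):print(z,((proj([w[0],w[1],z])-[120,60])*f).round(1))
```

```text
blue upright pos from cap [ 0.5883 -0.2936  0.067 ] tray along/across 0.0103 0.0011
0.005 [331.  219.9]
0.045 [331.  231.6]
0.054 [331.  234.5]
0.067 [331. 239.]
red upright pos from cap [ 0.4885 -0.3035  0.067 ] tray along/across -0.0733 0.0565
0.005 [226.2 327.3]
0.045 [216.9 348. ]
0.054 [214.5 353.2]
0.067 [211. 361.]
```

Red is upright at tray (-0.073 along, 0.057 across), inside the limits by 13 mm, so I'll leave it. Now the timer button.

Request:
{"name": "apply_moves", "arguments": {"plan": [[0,0,-0.05,0,0,0,1],[0,0,-0.05,0,0,0,1],[0,0,-0.05,0,0,0,1],[0.0291,-0.0496,0,0,0,0,1],[0.0291,-0.0496,0,0,0,0,1],[0.0291,-0.0496,0,0,0,0,1],[0.0291,-0.0496,0,0,0,0,1],[0.0291,-0.0496,0,0,0,0,1]]}}

```text
t: 44.65
tcp_pos: [0.4894, -0.0239, 0.4534]
tool_rot: [0.907, 0.421, -0.002, -0.002]
force: [0.9, 0.5, -0.3]
finger_gap: 0.003
gripper_force: 0.0
```

Request:
{"name": "apply_moves", "arguments": {"plan": [[0.0291,-0.0496,0,0,0,0,1],[0.0291,-0.0496,0,0,0,0,1],[0.0291,-0.0496,0,0,0,0,1],[0.0291,-0.0496,0,0,0,0,1],[0.0291,-0.0496,0,0,0,0,1],[0.0291,-0.0496,0,0,0,0,1],[0,0,0,0,0,0,1]]}}

```text
t: 45.52
tcp_pos: [0.3736, 0.3024, 0.4535]
tool_rot: [0.905, 0.424, -0.002, -0.0]
force: [-0.8, 0.2, -0.3]
finger_gap: 0.004
gripper_force: 0.0
```

Request:
{"name": "apply_moves", "arguments": {"plan": [[0,0,0.05,0,0,0,1],[0,0,0.05,0,0,0,1],[0,0,0.05,0,0,0,1],[0,0,0.05,0,0,0,1],[0,0,0.05,0,0,0,1],[0,0,0.05,0,0,0,1],[0,0,0,0,0,0,1],[0,0,0,0,0,0,1]]}}

```text
t: 46.52
tcp_pos: [0.377, 0.2994, 0.1562]
tool_rot: [0.907, 0.421, 0.0, 0.0]
force: [0.8, 0.6, -0.2]
finger_gap: 0.0
gripper_force: 0.0
```

```bash
python3 bt.py w11
python3 - <<'E'
from h import *
s=sense();im=cv2.imread("pics/w11.png")[:,:,::-1].copy()
for st,c,m in blobs(im,"red",300):
    print(st,[(z,plane("wrist",c,z,s).round(4).tolist()) for z in(.036,.042,.048)], "width at .04 mm",np.linalg.norm(plane("wrist",(st[0],c[1]),.04,s)-plane("wrist",(st[0]+st[2],c[1]),.04,s)))
E
```

```text
red [243, 180, 31, 31, 754] [257.9, 195.1] base plane .02: [0.3696 0.2896 0.02  ]
[0.377  0.2994 0.1562] -0.7017 [ 0.439  0.454  1.863 -0.     0.824  1.141]
[243, 180, 31, 31, 754] [(0.036, [0.3735, 0.294, 0.036]), (0.042, [0.3748, 0.2955, 0.042]), (0.048, [0.376, 0.297, 0.048])] width at .04 mm 0.02906017348896094
```

Request:
{"name": "apply_moves", "arguments": {"plan": [[-0.0035,0,0.04,0,0,0,1],[0,0,0.04,0,0,0,1],[0,0,0.02,0,0,0,1],[0,0,0,0,0,0,1],[0,0,0.004,0,0,0,1],[0,0,0.003,0,0,0,1],[0,0,0.003,0,0,0,1]]}}

```text
t: 47.45
tcp_pos: [0.3752, 0.2976, 0.0492]
tool_rot: [0.907, 0.422, 0.002, 0.0]
force: [-5.7, -4.2, 53.6]
finger_gap: 0.001
gripper_force: 26.7
```

Request:
{"name": "apply_moves", "arguments": {"plan": [[0,0,-0.004,0,0,0,1],[0,0,-0.004,0,0,0,1],[0,0,-0.004,0,0,0,1],[0,0,0,0,0,0,1]]}}

```text
t: 47.95
tcp_pos: [0.3737, 0.297, 0.0575]
tool_rot: [0.907, 0.421, -0.0, -0.0]
force: [-0.2, 0.2, 0.2]
finger_gap: 0.0
gripper_force: 0.0
```

```bash
python3 bt.py w12
python3 - <<'E'
from h import *
s=sense();im=cv2.imread("pics/w12.png");print(s["tcp_pos"],s["force"])
cv2.imwrite("pics/w12c.png",im[60:384,120:400])
E
```

```text
red [236, 217, 49, 31, 831] [261.1, 230.8] base plane .02: [0.3722 0.2912 0.02  ]
[0.3737 0.297  0.0575] -0.701 [0.437 0.639 1.937 0.    0.566 1.138]
[0.37353386 0.29692753 0.05730083] [-0.11607342  1.11171269  0.30955096]
```

View pics/w12c.png

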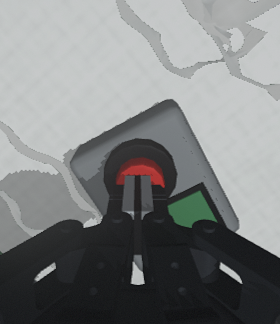

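The fingers are over the red button inside its black ring, near crop (139,175). That press met a stiff stop, so I'll centre the fingers and press again in small steps while watching the spring force.

Request:
{"name": "apply_moves", "arguments": {"plan": [[0.001,0.001,0,0,0,0,1],[0,0,0.003,0,0,0,1],[0,0,0,0,0,0,1]]}}

```text
t: 48.38
tcp_pos: [0.3754, 0.2972, 0.0542]
tool_rot: [0.907, 0.421, -0.0, -0.0]
force: [0.3, -0.1, 2.3]
finger_gap: -0.0
gripper_force: 1.2
```

Request:
{"name": "apply_moves", "arguments": {"plan": [[0,0,0.0015,0,0,0,1],[0,0,0,0,0,0,1],[0,0,0,0,0,0,1]]}}

```text
t: 48.75
tcp_pos: [0.3754, 0.2972, 0.053]
tool_rot: [0.907, 0.421, 0.0, 0.0]
force: [-0.4, -0.3, 3.0]
finger_gap: -0.002
gripper_force: 1.5
```

Request:
{"name": "apply_moves", "arguments": {"plan": [[0,0,0.0015,0,0,0,1],[0,0,0,0,0,0,1],[0,0,0,0,0,0,1]]}}

```text
t: 49.12
tcp_pos: [0.3754, 0.2972, 0.0515]
tool_rot: [0.907, 0.421, 0.0, 0.0]
force: [0.2, -0.4, 3.9]
finger_gap: 0.001
gripper_force: 2.0
```

Request:
{"name": "apply_moves", "arguments": {"plan": [[0,0,0.001,0,0,0,1],[0,0,0,0,0,0,1],[0,0,0,0,0,0,1]]}}

```text
t: 49.5
tcp_pos: [0.3754, 0.2972, 0.0505]
tool_rot: [0.907, 0.421, 0.0, 0.0]
force: [1.7, 0.1, 4.9]
finger_gap: 0.002
gripper_force: 2.3
```

The force rises like the spring, to about 4.9 N, which is full travel: the button is pressed. I'll retreat and check everything.

Request:
{"name": "apply_moves", "arguments": {"plan": [[0,0,0,0,0,0,1],[0,0,-0.02,0,0,0,1],[0,0,-0.06,0,0,0,1],[0,0,-0.06,0,0,0,1],[0,0,-0.06,0,0,0,1],[0,0,0,0,0,0,1],[0,0,0,0,0,0,1],[0,0,0,0,0,0,1]]}}

```text
t: 50.5
tcp_pos: [0.3738, 0.2964, 0.2485]
tool_rot: [0.907, 0.421, -0.003, -0.0]
force: [0.4, -0.3, 0.3]
finger_gap: -0.004
gripper_force: 0.0
```

Run:
```python
from h import *
for t in("top","side"):
    im=snapshot(t)
    print(t,[ (n,st,c,plane(t,c,.025).round(3).tolist()) for n in("red","blue") for st,c,m in blobs(im,n,20) if t=="side" or 150<c[1]<250 and c[0]<400])
    if t=="side":cv2.imwrite("pics/side2.png",im[200:,100:,::-1])
```

```text
top [('red', [330, 201, 14, 14, 60], [334.2, 209.0], [0.485, -0.297, 0.025]), ('red', [314, 235, 4, 12, 39], [315.8, 239.9], [0.374, -0.226, 0.025]), ('red', [166, 238, 8, 8, 52], [169.7, 241.7], [0.377, 0.302, 0.025]), ('blue', [327, 174, 13, 13, 43], [331.1, 181.8], [0.586, -0.29, 0.025])]
side [('red', [46, 26, 61, 91, 2695], [73.2, 65.9], [-0.206, 0.554, 0.025]), ('red', [55, 113, 6, 12, 27], [57.3, 118.7], [-0.157, 0.266, 0.025]), ('red', [170, 260, 15, 7, 96], [177.6, 263.1], [0.373, -0.233, 0.025]), ('red', [207, 285, 20, 20, 179], [217.8, 297.4], [0.492, -0.316, 0.025]), ('red', [378, 303, 10, 15, 54], [382.7, 309.8], [0.9, -0.316, 0.025]), ('blue', [246, 287, 21, 17, 170], [256.1, 297.0], [0.588, -0.308, 0.025]), ('blue', [488, 360, 24, 24, 189], [501.9, 370.0], [1.151, -0.43, 0.025]), ('blue', [487, 374, 9, 10, 30], [490.7, 378.7], [1.121, -0.45, 0.025])]
```

View pics/side2.png

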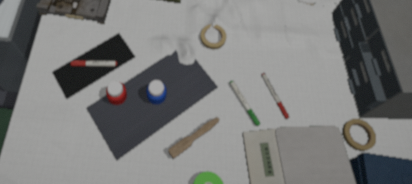

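The side view shows both bottles upright on the tray, at (117,93) and (157,91). The marker is on the mat at (93,63) and the bystanders are in place. I'll hand it in.

```bash
python3 -c "
from station import *
print(sign_off())"
```

```text
the job is handed in; nothing more can be done
None
```

Handed in, verdict not shown: the marker is on the mat, red and then blue (the only bottles there) were inverted over 1.5 s and stand on the tray, and the button was pressed; red was knocked 13 mm from the limit (left there), and my first button press reached 54 N.

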